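Load the sample carrier and swing the reader head over it

TASK

Take the orange sample carrier out of its grey dock and stand it on the reader's black pad, lengthwise between the two metal end plates; you will have to set it down on the worktop on the way and take it again across its other sides. Then swing the reader arm by its upright black handle all the way to its stop, so that the reading head is over the carrier, and let go. Leave the brown bottle, the timer and the dish where they are.

Things in the scene. Friction and masses are not known exactly. Their poses are not given: they have to be found in the camera images.
- carrier_centre (a point): centre of the sample carrier, a plain solid orange block 64 mm long (its x axis), 46 mm wide (its y axis) and 44 mm high (z up), 0.15 to 0.35 kg, with six white wells in an aluminium plate on top; the origin is half-way up, 22 mm above its underside. It starts in the dock; it may go on the pad either way round.
- dock: fixed grey dock, 74 x 92 mm; origin on the worktop under its centre. Its 6 mm floor carries the carrier, long axis along the dock's x. Two side walls as high as the carrier's top (50 mm above the worktop), 54 mm long, 12 mm thick, inner faces at y = +/-27 mm, 4 mm from its long sides. The ends (along x) are open: here it can be gripped only across its 64 mm length.
- stage_centre (a point): centre of the top of the black pad on the fixed reader, 12 mm above the worktop; x points to the column, z up. Two aluminium end plates, 62 mm wide and 12 mm thick, inner faces at x = +/-37 mm, rise 44 mm above the pad, level with a loaded carrier's top. The sides (along y) are open: here the carrier, its length along x, can be held only across its 46 mm width. The pad is 46 mm wide (y).
- hinge_axis (a point): point on the vertical hinge axis of the swing arm, at x = +150 mm from the stage centre in the reader's axes, 90 mm above the worktop; its axes are the reader's. The column and hinge cap reach up to 106 mm above the worktop.
- handle (a point): middle of the upright black handle on top of the reading head: 16 mm in diameter, shaft from 109 to 150 mm above the worktop (origin at 130 mm), 150 mm from the hinge axis. Below it the round white head with a blue band, 68 mm in diameter, spans 70 to 106 mm above the worktop; a white beam 26 mm wide joins it to the hinge. x points from the head to the hinge.
- swing_arm (a joint): angle of the swing arm, rad: 0 is its stop, the head exactly over the stage centre; grows as the head swings off to the reader's +y side (clockwise from above), to 1.8. The handle is at hinge_axis + 0.15 m * (-cos q, sin q) in the reader's x, y. Starts parked at 1.15 to 1.6. Light friction (about 1 N at the handle); it stays where it is left.
- brown_bottle: brown bottle with a black cap, 44 mm in diameter and 88 mm high, loose bystander; origin under its centre.
- timer: small white bench timer, 68 x 62 x 19 mm, loose bystander; origin under its centre.
- dish: shallow round dish with a lid, 56 mm in diameter and 15 mm high, loose bystander; origin under its centre.
- reader: the fixed white reader; origin on the worktop under the stage centre, axes as the stage's. Its base plate, 10 mm thick, reaches from x = -65 to +210 mm and over y = +/-63 mm.

How it is judged (in metres and radians):
On the way, in this order (a step that is already met when the one before it is completed fails the run):
1. the carrier stands on the pad, lengthwise between the end plates, and is let go (horizontal distance between carrier_centre and stage_centre below 0.016 m and z of carrier_centre in the frame of stage_centre below 0.026 m and angle between the x axis of carrier_centre and the x axis of stage_centre, either way round below 0.25 rad and contact force between the fingers and carrier below 0.1 N), for 0.2 s.
2. the swing arm is at its stop, over the carrier (value of joint swing_arm below 0.1 rad), for 0.2 s.
At the end, for the whole second after the job is handed in: The carrier stands upright and at rest on the pad, its centre within 16 mm of the pad's centre and its length within 0.25 rad of the line between the end plates; the swing arm is within 0.1 rad of its stop over it (horizontal distance between carrier_centre and stage_centre below 0.016 m and z of carrier_centre in the frame of stage_centre below 0.026 m and angle between the x axis of carrier_centre and the x axis of stage_centre, either way round below 0.25 rad and angle between carrier_centre's own z axis and vertical below 0.1 rad and linear speed of carrier below 0.02 m/s and value of joint swing_arm below 0.1 rad); the robot touches nothing.
It fails at once if the brown bottle is moved more than 40 mm or knocked over (distance of brown_bottle from where it was at the start of the episode above 0.04 m or angle between brown_bottle's own z axis and vertical above 0.6 rad).
It fails at once if the timer is moved more than 40 mm (distance of timer from where it was at the start of the episode above 0.04 m).
It fails at once if the dish is moved more than 40 mm (distance of dish from where it was at the start of the episode above 0.04 m).
It also fails if it takes over 61 s, if anything falls off the work surface, if the arm or the gripper's body presses on something with over 40 N, if the wrist force passes 120 N, or if a joint passes its speed limit or range.

ROBOT

A 6-joint arm with a two-finger parallel gripper is mounted at the origin on a cart in front of the work surface, level with it; the furniture and walls round the work are solid. World frame = base frame: x ahead of the robot, y to its left, z up, the work surface at z = 0. Lengths are in m, angles in degrees, forces in N, time in s.
With the tool pointing down it reaches from about 0.25 to 0.8 m from the base axis. Payload 8.5 kg.
Tool frame: the origin (TCP) lies at the very end of the fingers, on their centre line; the grasp point (between the pads) lies 19 mm behind it; z points along the fingers, y is the line along which they close (so a half turn about z gives the same grasp; the last joint's range is limited). The gripper opens to 85 mm and grips with 20 to 120 N. Pads are 22 mm wide; open, the fingers measure 114 mm over their backs; the gripper's body (76 mm by 85 mm) begins 54 mm behind the grasp point. The pads swing forward as they close: fully open they stand 13 mm farther back than shut.
Start: joints at [69.041, 13.648, -0.773, 75.585, 0, 90], TCP at [0.188, 0.49, 0.231] pointing down, gripper open.
Joint ranges: [-152.45, 152.45], [-59.26, 108.67], [-65.41, 83.53], [-104.44, 129.93], [-82.83, 76.93], [-180, 180]. Speed limits (degrees/s): [127.2, 127.2, 159.86, 180, 180, 180].

INTERFACE

Orientations are given as [roll, pitch, yaw] about the fixed x, y, z axes, in that order (R = Rz(yaw) Ry(pitch) Rx(roll)).
In Python, from bench import goto, movel, move_joints, command_gripper, wait, inverse_kinematics, read_state, camera, calibration, MotionError, sign_off gives the robot as it stands. The module is installed in compiled form; this text tells all that it offers. Calls block until the motion is done:
- goto(position, orientation): joint-space move of the TCP to a pose.
- movel(position, vel=0.15, attitude=None, threshold=None): straight line of the TCP; attitude=None keeps the orientation; vel is the mean speed in m/s. With threshold (N) it stops when the force on the tool has changed by that much, and returns True; else False.
- move_joints(angles): joint-space move.
- command_gripper(opening, strength=None): opening from 0.0 (shut) to 1.0 (fully open); strength is the grip in N (None keeps the last); returns when the fingers have stopped.
- wait(seconds).
- inverse_kinematics(position, orientation): joint angles nearest the present ones, or None.
- read_state(): the state.
- camera(name): name is "scene" or "top" or "wrist"; returns the picture (420x560x3 uint8, blue, green, red); there is no depth.
- calibration(name): a dict with "K" (3x3 intrinsics, pixels), "dist_coeffs" ([k1, k2, p1, p2, k3] as OpenCV has them; the pictures are not rectified), "position" and "orientation" of the camera in the world. Camera axes: x right, y down, z forward; pixel columns grow to the right and rows downward; lengths in m; the calibration is good to about 2 mm. A picture is of the moment at which its call begins: read the wrist's pose just before it. calibration takes no time and is no camera call; for the wrist camera it gives the pose at the moment of the call.
A pose or a line that the arm cannot do raises MotionError and nothing moves.
- sign_off(): hands the job in; it is judged then, once.
The state is a dict: "t": time; "q": joint angles; "qd": joint speeds; "tau": joint torques, N m; "eef_pos": TCP position; "tcp_rot": TCP orientation; "ft_force": force on the tool from outside, world axes, zero at the start; "moment": the same for the moment, N m; "width": opening from 0.0 (shut) to 1.0 (fully open); "gripper_force": force on a finger pad.
Only numpy, scipy, OpenCV 4.12 (cv2) and the standard library are available. Lean on these libraries where they do the work, as an engineer would, in place of code of your own. Each camera call takes 0.05 s, during which the arm holds its last target. There are 200 camera calls.

## Working session

There is one attempt and no reset: what is moved stays moved. The work goes in short steps, each a Python script; the robot and the scene stay as the last script left them, time stands still between calls to the robot, and variables do not carry over. Pictures are saved under pics/ and viewed, at most 10 in all, crops included, and the job is handed in when it is done.

```bash
mkdir -p pics; python3 - <<'E'
from bench import *
import cv2
for n in("top","scene"):
    cv2.imwrite(f"pics/{n}0.png",camera(n)); c=calibration(n); print(n,c)
print(read_state())
E
```

```text
top {'K': array([[405.50400741,   0.        , 279.5504616 ],
       [  0.        , 405.50400741, 202.73166835],
       [  0.        ,   0.        ,   1.        ]]), 'dist_coeffs': array([-0.07739458,  0.        ,  0.        ,  0.        ,  0.        ]), 'position': array([0.41354705, 0.14001446, 1.07569859]), 'orientation': array([-171.23266771,    0.17825107,  -91.455671  ])}
scene {'K': array([[538.91986048,   0.        , 281.88969847],
       [  0.        , 538.91986048, 212.52078277],
       [  0.        ,   0.        ,   1.        ]]), 'dist_coeffs': array([-0.10871376,  0.        ,  0.        ,  0.        ,  0.        ]), 'position': array([0.00838814, 1.2333402 , 0.7331518 ]), 'orientation': array([-116.41536624,    0.87364032, -153.19949643])}
{'t': 0.1, 'q': array([ 6.90406760e+01,  1.36787803e+01, -8.11563226e-01,  7.55848984e+01,
        2.11197013e-03,  9.00002748e+01]), 'qd': array([ 0.01771713, -0.16109362,  0.09710314, -0.00857212, -0.03201022,
        0.02044304]), 'tau': array([-1.73305278e-03, -5.39718032e+01,  3.46999669e+01,  1.33565723e-02,
       -1.08358056e-04,  1.45431085e-05]), 'eef_pos': array([0.18765118, 0.48991888, 0.23073411]), 'tcp_rot': array([-1.79924758e+02, -2.11160750e-03,  1.59040398e+02]), 'ft_force': array([ 0.40959954,  0.69988844, -0.75878462]), 'moment': array([ 0.01526917,  0.03030069, -0.02569154]), 'gripper_force': 0.0, 'width': 0.998529802008578}
```

View pics/top0.png

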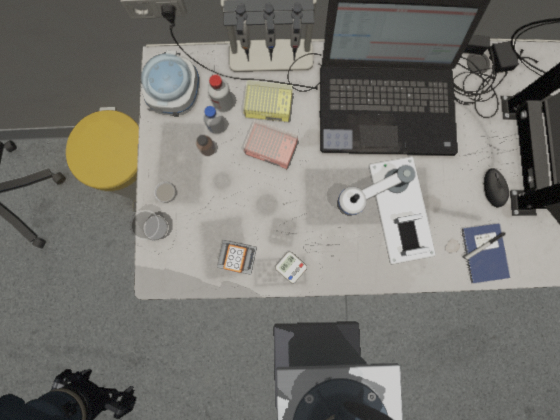

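View pics/scene0.png

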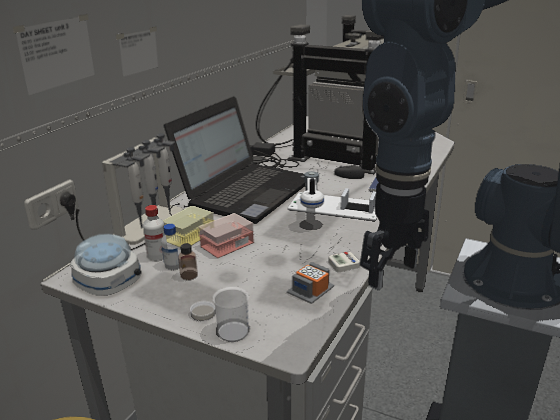

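The top view shows the carrier in its dock at about (236,257), the timer at (291,267), the pad at (409,235), the hinge at (406,176) and the handle at (352,200). The dish is at (166,192) and the bottle at (205,146). I'll enlarge the two work areas.

```bash
cat > h.py <<'E'
import numpy as np, cv2
from bench import *
from scipy.spatial.transform import Rotation as R
def px2w(c,px,z):
    px=np.atleast_2d(np.array(px,float)); z=np.broadcast_to(z,len(px))
    u=cv2.undistortPoints(px.reshape(-1,1,2),c["K"],c["dist_coeffs"]).reshape(-1,2)
    d=R.from_euler("xyz",c["orientation"],degrees=True).apply(np.c_[u,np.ones(len(u))])
    p=c["position"]
    return p+d*((z-p[2])/d[:,2])[:,None]
E
python3 - <<'E'
import cv2,numpy as np
from h import *
im=cv2.imread("pics/top0.png")
a=cv2.resize(im[225:300,205:315],None,fx=5,fy=5,interpolation=cv2.INTER_CUBIC)[:, :]
b=cv2.resize(im[150:270,330:440],None,fx=5,fy=5,interpolation=cv2.INTER_CUBIC)
cv2.imwrite("pics/b.png",b); 
c=calibration("top")
names="carrier pad hinge handle bottle timer dish".split()
print(dict(zip(names,px2w(c,[[236,257],[409,235],[406,176],[352,200],[205,140],[291,267],[166,192]],[.05,.012,.1,.15,.09,.019,.015]).round(3).tolist())))
E
```

```text
{'carrier': [0.437, 0.252, 0.05], 'pad': [0.483, -0.2, 0.012], 'hinge': [0.623, -0.176, 0.1], 'handle': [0.558, -0.029, 0.15], 'bottle': [0.731, 0.324, 0.09], 'timer': [0.408, 0.114, 0.019], 'dish': [0.614, 0.442, 0.015]}
```

View pics/b.png

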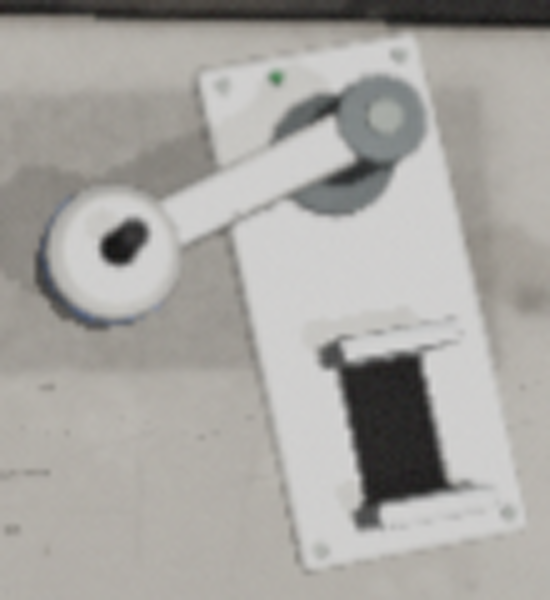

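The crop shows base plate corners at about (200,70), (418,33), (524,528) and (308,572), the hinge cap at (381,117), and the handle top at about (135,232) in crop pixels.

```bash
python3 - <<'E'
from h import *
c=calibration("top")
f=lambda p:(np.array(p)+.5)/5-.5+[330,150]
C=px2w(c,f([(200,70),(418,33),(524,528),(308,572)]),.01)[:,:2]
print(C.round(4).tolist()); print(np.linalg.norm(C-np.roll(C,-1,0),axis=1))
ex=(C[0]+C[1]-C[2]-C[3]);ex/=np.linalg.norm(ex)
st=C.mean(0)-.0725*ex
print("yaw",np.degrees(np.arctan2(ex[1],ex[0])),"stage",st,"hinge",st+.15*ex)
print("pad",px2w(c,f([(394,424)]),.012),"cap",px2w(c,f([(381,117)]),.106),"handle",px2w(c,f([(135,232)]),.15),px2w(c,f([(113,250)]),.106))
goto([.437,.252,.25],[180,0,180]); 
cc=calibration("wrist");print(cc); cv2.imwrite("pics/w1.png",camera("wrist"));s=read_state();print(s["t"],s["eef_pos"],s["tcp_rot"],s["q"])
E
```

```text
[[0.6789, -0.1075], [0.697, -0.229], [0.4274, -0.2656], [0.4082, -0.1487]]
[0.12279641 0.27210083 0.11838809 0.27376334]
yaw 8.19266421219455 stage [ 0.48112565 -0.19802963] hinge [ 0.62959482 -0.1766543 ]
pad [[ 0.48418718 -0.19899973  0.012     ]] cap [[ 0.62920123 -0.17374461  0.106     ]] handle [[ 0.56751502 -0.03990485  0.15      ]] [[ 0.56625181 -0.03724235  0.106     ]]
{'K': array([[299.9551561 ,   0.        , 279.92092539],
       [  0.        , 299.9551561 , 206.98941171],
       [  0.        ,   0.        ,   1.        ]]), 'dist_coeffs': array([-0.04990761,  0.        ,  0.        ,  0.        ,  0.        ]), 'position': array([0.35658717, 0.25251655, 0.39249315]), 'orientation': array([1.62160545e+02, 1.89938895e-02, 9.00099416e+01])}
1.45 [0.4365703  0.25270861 0.24990587] [ 1.79994693e+02 -1.24988701e-02 -1.79959371e+02] [ 3.00577956e+01  1.13049790e+01 -1.12815736e+00  7.75750310e+01
  1.08482599e-02  3.00171660e+01]
```

View pics/w1.png

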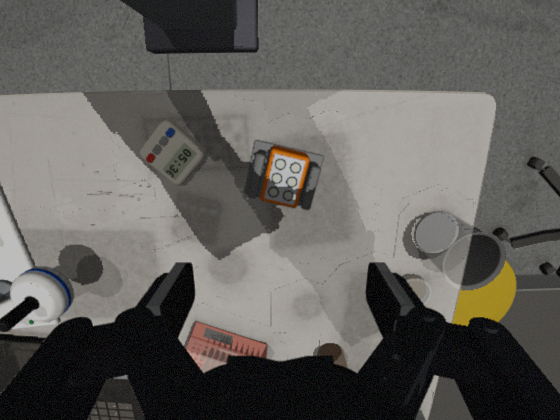

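The wrist view shows the carrier in its dock at about (286,178), with its length near world x and the walls at its left and right. The timer is at (172,153). I'll go closer to get the grasp pose.

```bash
python3 - <<'E'
from h import *
im=cv2.imread("pics/w1.png")
b=cv2.resize(im[130:220,230:340],None,fx=6,fy=6,interpolation=cv2.INTER_CUBIC)
cv2.imwrite("pics/w1c.png",b)
E
```

```text
(no output)
```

View pics/w1c.png

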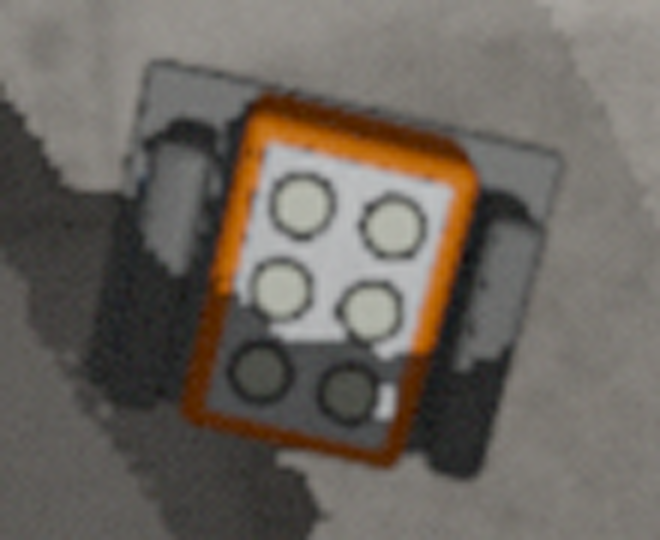

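```bash
python3 - <<'E'
from h import *
c={'K': np.array([[299.955,0,279.921],[0,299.955,206.989],[0,0,1]]),'dist_coeffs':np.array([-.0499,0,0,0,0]),'position':np.array([0.35658717,0.25251655,0.39249315]),'orientation':[162.1605,.019,90.01]}
f=lambda p:(np.array(p)+.5)/6-.5+[230,130]
W=px2w(c,f([(302,206),(394,226),(281,290),(370,310),(261,371),(349,391)]),.05)[:,:2]
print("wells",W.round(4).tolist(),W.mean(0)); e=W[4]+W[5]-W[0]-W[1]; print(np.degrees(np.arctan2(e[1],e[0])))
C=px2w(c,f([(250,114),(478,178),(398,468),(184,420)]),.05)[:,:2]
print("corners",C.mean(0),np.linalg.norm(C-np.roll(C,-1,0),axis=1)); e=C[2]+C[3]-C[0]-C[1]; print(np.degrees(np.arctan2(e[1],e[0])))
D=px2w(c,f([(150,62),(563,155)]),.006);print("dock edge",D,np.degrees(np.arctan2(*(D[1]-D[0])[1::-1]))-90)
T=px2w(c,[[172,153]],.019);print("timer",T)
E
```

```text
wells [[0.4149, 0.2524], [0.4187, 0.2701], [0.4313, 0.2483], [0.4352, 0.2656], [0.4475, 0.2444], [0.4516, 0.2617]] [0.43320168 0.25708298]
-14.089029253394298
corners [0.43300603 0.2572915 ] [0.04497329 0.05980756 0.04377539 0.06164508]
-13.28521737864978
dock edge [[0.39176718 0.2203135  0.006     ]
 [0.41130208 0.30831794 0.006     ]] -12.515384749085783
timer [[0.40614201 0.11790415 0.019     ]]
```

```bash
python3 - <<'E'
from h import *
p=[.433,.257]; o=[180,0,-103.3]
command_gripper(1.0,60)
goto([*p,.13],o)
print(movel([*p,.013],.1,threshold=8))
command_gripper(0.0,60); s=read_state(); print(s["t"],s["eef_pos"],s["width"],s["gripper_force"])
movel([*p,.15],.12); s=read_state(); print(s["t"],s["width"],s["gripper_force"],s["ft_force"])
d=[.40,-.02]; o2=[180,0,-81.8]
goto([*d,.10],o2)
movel([*d,.025],.1); print(movel([*d,.004],.03,threshold=4)); s=read_state(); print(s["t"],s["eef_pos"],s["width"],s["gripper_force"],s["q"])
command_gripper(1.0); movel([*d,.15],.15)
goto([.47,-.195,.25],[180,0,-171.8])
cc=calibration("wrist"); im=camera("wrist"); cv2.imwrite("pics/w2.png",im); import pickle; pickle.dump(cc,open("w2.pkl","wb"));print(read_state()["t"])
E
```

```text
False
4.525 [0.43365385 0.25724432 0.01387807] 0.7387840575025713 66.06048345565796
5.8167 0.7365703922236655 66.1643636226654 [-0.39268739 -0.62934872 -2.06062612]
True
8.3833 [ 0.39991954 -0.02006819  0.0078629 ] 0.7367948259908398 67.77957201004028 [-2.87027936e+00  1.38824384e+01 -3.82261306e+01  3.78883351e+01
 -3.19189867e-03 -1.01060817e+02]
11.0167
```

View pics/w2.png

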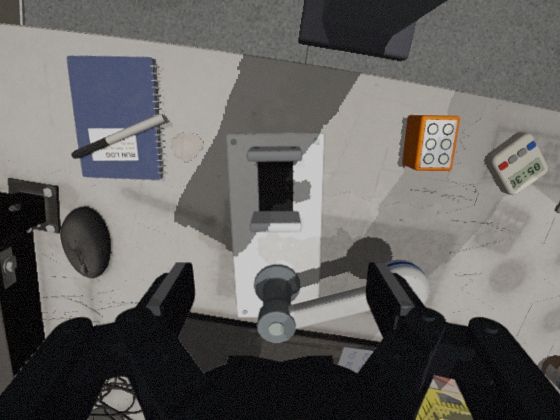

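The carrier was set down and stands at about (432,142). The reader stage is at (275,190), with end plates at rows ~153 and ~221. I'll enlarge both.

```bash
python3 - <<'E'
from h import *
im=cv2.imread("pics/w2.png")
a=cv2.resize(im[125:245,220:335],(460,480),interpolation=cv2.INTER_CUBIC)
b=cv2.resize(im[105:185,395:470],(300,320),interpolation=cv2.INTER_CUBIC)
o=np.zeros((480,760,3),np.uint8); o[:,:460]=a; o[:320,460:]=b
cv2.imwrite("pics/w2c.png",o)
E
```

```text
(no output)
```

View pics/w2c.png

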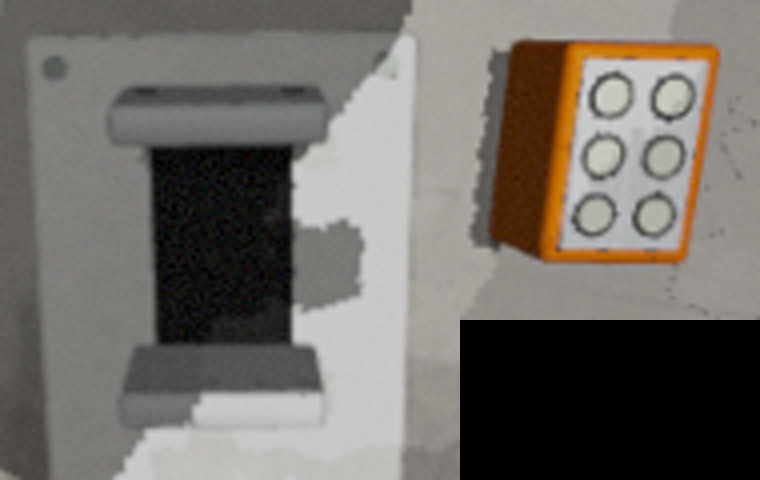

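```bash
python3 - <<'E'
from h import *
import pickle
c=pickle.load(open("w2.pkl","rb"))
f=lambda p:(np.array(p)+.5)/4-.5+[220,125]
A=px2w(c,f([(109,143),(326,145),(121,392),(323,394)]),.056)[:,:2]
print(A.round(4).tolist(),"widths",np.linalg.norm(A[0]-A[1]),np.linalg.norm(A[2]-A[3]),"gap",np.linalg.norm(A[0]+A[1]-A[2]-A[3])/2)
e=A[2]+A[3]-A[0]-A[1]; print("stage",A.mean(0),np.degrees(np.arctan2(e[1],e[0])))
O=px2w(c,f([(112,104),(325,105),(121,427),(323,427)]),.056)[:,:2]; e=O[2]+O[3]-O[0]-O[1]
print("outer",O.mean(0),np.degrees(np.arctan2(e[1],e[0])),np.linalg.norm(e)/2)
P=px2w(c,f([(151,148),(292,148),(157,345),(292,345)]),.012)[:,:2];print("pad",P.round(4).tolist())
B=px2w(c,f([(28,40),(414,38)]),.01)[:,:2];e=B[1]-B[0];print(B,np.linalg.norm(e),np.degrees(np.arctan2(e[1],e[0]))-90)
cap=px2w(c,[[277,324]],.106)[0,:2];d=cap-A.mean(0);print("cap",cap,np.linalg.norm(d),np.degrees(np.arctan2(d[1],d[0])))
g=lambda p:(np.array(p)-[460,0]+.5)/4-.5+[395,105]
W=px2w(c,g([(611,96),(672,97),(602,156),(664,156),(595,214),(655,215)]),.044)[:,:2];e=W[4]+W[5]-W[0]-W[1]
print("carrier",W.mean(0),np.degrees(np.arctan2(e[1],e[0])))
E
```

```text
[[0.448, -0.2348], [0.4398, -0.1745], [0.5217, -0.2229], [0.5136, -0.163]] widths 0.060873393771351016 0.06043962847415747 gap 0.07460488725033507
stage [ 0.48076512 -0.1988304 ] 9.017164126404257
outer [ 0.48072838 -0.19869725] 8.621309132910946 0.09658524912700463
pad [[0.4553, -0.2252], [0.4488, -0.1809], [0.5204, -0.2152], [0.5139, -0.1706]]
[[ 0.42752021 -0.26745541]
 [ 0.40957316 -0.14860255]] 0.12020024973717575 8.586920110003845
cap [ 0.62197087 -0.17535812] 0.14314332441180722 9.437836273465477
carrier [ 0.39809316 -0.01957755] 8.645949787625902
```

```bash
python3 - <<'E'
from h import *
d=[.399,-.02]; o=[180,0,-171.6]
goto([*d,.14],o)
print(movel([*d,.012],.1,threshold=8))
command_gripper(0.0,60); s=read_state(); print(s["t"],s["eef_pos"],s["width"],s["gripper_force"])
if not .4<s["width"]<.65: raise SystemExit
st=[.4808,-.1987]; o=[180,0,-171.4]
movel([*d,.12],.15); goto([*st,.12],o)
movel([*st,.075],.1); print(movel([*st,.022],.03,threshold=5)); s=read_state(); print(s["t"],s["eef_pos"],s["ft_force"])
E
```

```text
False
13.775 [ 0.39918067 -0.01995109  0.01245883] 0.5266676205386925 61.659629344940186
True
17.575 [ 0.48070713 -0.1986527   0.02450034] [-0.36460719  0.01259987  4.92712778]
```

Contact came at z = 0.0245, which matches standing on the pad (expected 0.0245). I'll release, back off and look.

```bash
python3 - <<'E'
from h import *
st=[.4808,-.1987]
command_gripper(1.0,20); wait(.4); movel([*st,.22],.15)
im=camera("wrist"); t=camera("top"); print(read_state()["t"])
o=np.zeros((420,760,3),np.uint8); o[:,:420]=im[:,140:]; o[:360,420:]=cv2.resize(t[150:270,325:438],(340,360)); cv2.imwrite("pics/w3.png",o)
E
```

```text
20.0167
```

View pics/w3.png

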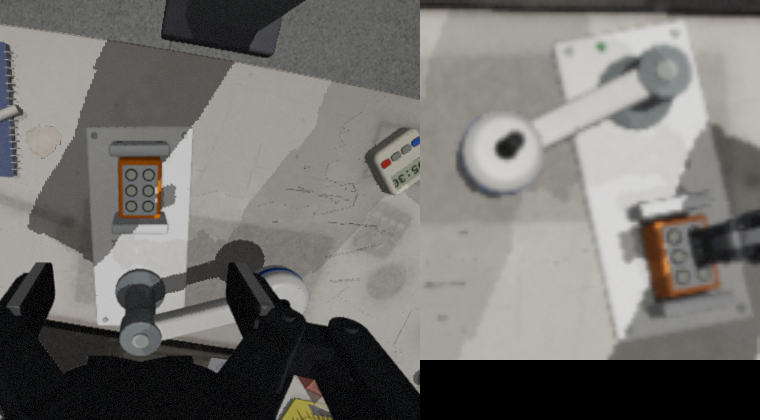

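The carrier sits between the end plates, at (140,188) in the wrist view, and the arm is still parked. Next is the swing.

```bash
python3 - <<'E'
from h import *
psi=8.6; H=np.array([.6291,-.1763])
def pose(q,z):
    th=180-q+psi; a=np.radians(th)
    return [*(H+.15*np.array([np.cos(a),np.sin(a)])),z],[180,0,(th+180)%360-180]
q0=74.2
goto(*pose(q0,.23)); print(movel(pose(q0,.118)[0],.1,threshold=6))
command_gripper(0.0,20); s=read_state(); print(s["t"],s["eef_pos"],s["width"],s["gripper_force"],s["ft_force"])
if s["width"]<.1: raise SystemExit
for q in np.linspace(q0,0.5,9)[1:]:
    p,o=pose(q,.118); hit=movel(p,.12,attitude=o,threshold=25)
    if hit: print("hit",q); break
s=read_state(); print(s["t"],s["eef_pos"],s["width"],s["ft_force"])
command_gripper(1.0); p=read_state()["eef_pos"]; movel([p[0],p[1],.25],.12)
goto([.40,.05,.3],[180,0,-171]); t=camera("top"); w=camera("scene"); print(read_state()["t"])
o=np.zeros((420,760,3),np.uint8); o[:360,:340]=cv2.resize(t[150:270,325:438],(340,360)); o[:,340:]=cv2.resize(w[130:310,220:400],(420,420)); cv2.imwrite("pics/w4.png",o)
E
```

```text
False
23.35 [ 0.56724888 -0.03966709  0.11816523] 0.17891758559275167 20.826869623269886 [-0.28571889  0.35799659  2.08041291]
26.15 [ 0.48250536 -0.19740608  0.11815766] 0.1821126172855155 [ 5.32446799 -0.37297608 -0.80433906]
29.2167
```

View pics/w4.png

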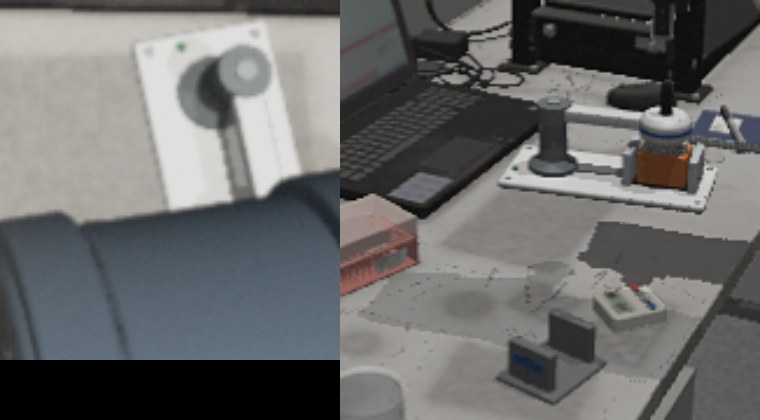

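The scene view shows the head at (665,130), directly over the orange carrier at (665,165) between the plates. The gripper is clear.

```bash
python3 -c "
from bench import *
print(sign_off())"
```

```text
the job is handed in; nothing more can be done
None
```

The carrier stands on the pad between the end plates, the swing arm is at its stop over it, and the job was handed in at about 29 s (limit 61 s). The judge's result was not shown to me, and I did not re-check the bottle and dish after the moves.

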